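# Shut and latch the incense drying cupboard

### The job

The drying cupboard has been loaded and its slatted gate left ajar. Take the iron fall bar by its knob, lift it, swing the gate shut against its sprung damper, and let the bar drop back behind the nose of its catch so that the gate stays latched when you let go. Close it gently, without forcing the gate or the bar against the catch, and leave the jars, bowls and spatula where they stand.

Things in the scene. Friction and masses are not known exactly. Their poses are not given: they have to be found in the camera images.
- cupboard: Pale wooden drying cupboard with a flat roof, 180 deep x 264 wide x 205 mm high, fixed to the table; nothing on it is higher. Origin: centre of its underside, on the table. Its front looks along its own -x (front plane 90 mm from the origin); +y is towards the latch side, -y towards the hinge side; z is up.
- hinge (a point): Point on the gate's upright hinge line at the height of the hanging bar (163 mm over the table); it is 90 mm to -x and 100 mm to -y of the cupboard's origin. Its axes turn with the gate: +y runs from the hinge along the gate to its free edge, -x points squarely out of its front face, z up.
- gate (a joint): Swing of the gate, rad: 0 with its face flush with the cupboard's front, growing as it opens outwards (anticlockwise from above), range -0.06 to 1.5. Slatted wooden gate 196 wide, 176 high (14 to 190 over the table), 16 mm thick, about 0.55 kg; light hinge friction, it stays where it is left. Right in on its stop it reads between -0.045 and +0.045, depending on how the catch is set.
- bar (a joint): Lift of the fall bar, rad: 0 hanging level on its guide, growing as the free end rises, upper stop 0.22. Flat iron bar 8 thick, 20 mm high, 12 to 20 mm in front of the gate's face, about 0.24 kg. Pivot on the gate 25 mm from the hinge line, 163 mm high; the free end reaches 228 mm from the hinge line, past the gate's edge. It falls by its own weight.
- knob (a point): Middle of the bar's round wooden knob, to be pinched from above: a 16 mm peg, 44 mm long, straight out from the bar, then a 26 mm head 8 mm thick. The point is 42 mm in front of the gate's face, 135 mm from the hinge line, 110 mm from the bar's pivot, 163 mm high with the bar hanging. -x runs along the peg away from the gate, +y to the bar's free end. 45 mm free on either side of the peg.
- strike: Iron plate 26 x 75 mm fixed on the latch-side stile; origin at the foot of the hinge line, axes as the cupboard. A one-piece catch (nose, stop tab and damper) is screwed to it through slots: as a whole it may be set up to 8 mm further in or out, differing from case to case and not measured. Gate and bar should never load it with more than about 13 N. Points nose and stop are given for its middle setting.
- nose (a point): Top middle of the catch's upright nose (middle setting), 218 mm from the hinge line. The nose is 8 mm thick, 16 mm wide; its top is 17 mm above the underside of the hanging bar: lift the bar 0.09 rad or more to pass over (0.13 to 0.17 is comfortable). With the gate on its stop the bar has 3 mm of play behind the nose; the damper then pushes gate and bar back against it.
- stop (a point): Middle of the rigid stop tab's face (middle setting), behind the gate's free edge, 185 mm from the hinge line; the gate on it then reads 0. Below it a soft-close damper pin, 181 mm from the hinge line, stands 14 mm out of the tab: 1 N at first touch, 5 N fully in, more if moved fast. Felt as inward push at the knob, the bar clears the nose from about 6 N and the stop is met at about 7 N.
- jar_a_mid (a point): Glass jar with a wooden lid, 76 mm across, 106 mm high, in front of the cupboard; point at its centre. Leave alone.
- jar_b_mid (a point): Larger glass jar with a wooden lid, 84 mm across, 113 mm high, beside the hinge end; point at its centre. Leave alone.
- jar_c_mid (a point): Glass jar with a wooden lid, 76 mm across, 106 mm high, near the far edge of the mixing board; point at its centre. Leave alone.
- cup_a: Small white bowl 72 mm across, 42 mm high, near the hinge side; origin under its centre. Leave alone.
- cup_b: Small white bowl like it, on the right of the table; origin under its centre. Leave alone.
- mortar: Brown stoneware mixing bowl 124 mm across, 75 mm high, on a thin board; origin under its centre. Leave alone.
- spatula: Wooden spatula 170 mm long lying on the table, origin at its middle. Leave alone.

How it is judged:
By the outcome, as a careful person would: the job done as asked, in the order asked, and still so for the second after the job is handed in, with the robot touching nothing.
It also fails if it takes over 58 s, if anything falls off the work surface, if the arm or the gripper's body presses on something with over 40 N, if the wrist force passes 120 N, or if a joint passes its speed limit or range.

### The arm

A 6-joint arm with a two-finger parallel gripper is mounted at the origin on the work surface. World frame = base frame: x ahead of the robot, y to its left, z up, the work surface at z = 0. Lengths are in m, angles in rad, forces in N, time in s.
With the tool pointing down it reaches from about 0.4 to 0.925 m from the base axis. Payload 12.5 kg.
Tool frame: the origin (TCP) lies at the very end of the fingers, on their centre line; the grasp point (between the pads) lies 19 mm behind it (bot.grip_depth is the distance from the TCP to the grasp point, in m); z points along the fingers, y is the direction in which the jaws open and shut (so a half turn about z gives the same grasp; the last joint's range is limited). The gripper opens to 95 mm and grips with 3 to 60 N. Pads are 20 mm wide; open, the fingers measure 119 mm over their backs; the gripper's body (75 mm by 180 mm) begins 59 mm behind the grasp point.
Start: joints at [1.029, 0.491, 1.559, -0, 1.092, -0.106], TCP at [0.264, 0.567, 0.215] pointing down, gripper open.
Joint ranges: [-3.1, 3.1], [-0.84, 2.19], [0.05, 2.79], [-1.13, 4.28], [0.06, 2.93], [-2.69, 2.69]. Speed limits (rad/s): [2.22, 2.22, 2.79, 3.14, 3.14, 3.14].

### API

Orientations are given as a unit quaternion [w, x, y, z].
In Python, from bench import bot, camera gives the robot as it stands.
- The arm moves only by the tool carry_out, never from a script. Its argument "commands" is a list of rows, each a list of 3 entries, a list of its own where there are three numbers: the closure, from -1 (fully open) to 1 (shut), then the shift along the tool's x, y, z in mm, then the turn about the tool's z in rad. A call has 1 to 20 rows; each row is the pose to reach, as a shift and turn from the pose measured when the call began, along the tool's axes at that moment; what a row does not reach only later rows make up. A row lasts 1/12 s, in which the tool goes at most 41.7 mm and 7.16 degrees, less where a joint would pass 70% of its speed; a pose out of reach is approached as far as the arm can. A call with a gripper value outside its range is refused whole. The fingers move at their own pace and stop on an object; "force" is the grip in N (left out, the last holds). Time passes only in rows, so rows that repeat a pose let the fingers close. It gives the time, the measured TCP pose, the force and the opening at its end, in the units of the state.
- bot.get_state(): the state, without advancing time (a new reading comes with each control period).
- camera(name): name is "side" or "top" or "wrist"; returns a dict with "color" (400x640x3 uint8, blue, green, red), "range_z" (400x640 float32, m along the optical axis (not along the pixel's ray), 0 where there is no reading), "mtx" (3x3 intrinsics, pixels), "rvec" (rotation vector, rad) and "tvec" (3), from world to camera coordinates, as OpenCV has them. Camera axes: x right, y down, z forward; pixel columns grow to the right and rows downward; lengths in m; the calibration is good to about 2 mm. A picture is of the moment at which its call begins.
- bot.close_job(): hands the job in, once; it reports no verdict.
The state is a dict: "t": time; "joint_pos": joint angles; "qvel": joint speeds; "joint_efforts": joint torques, N m; "eef_pos": TCP position; "tcp_rot": TCP orientation; "contact_force": force on the tool from outside, world axes, zero at the start; "ft_torque": the same for the moment, N m; "width": finger opening in m.
Only numpy, scipy, OpenCV 4.12 (cv2) and the standard library are available. Lean on these libraries where they do the work, as an engineer would, in place of code of your own. Each camera call takes 0.05 s, during which the arm holds its last target.

## Working session

There is one attempt and no reset: what is moved stays moved. The work goes in short steps, Python scripts to look and compute and a tool call to move; the robot and the scene stay as the last step left them, time stands still between calls to the robot, and variables do not carry over. Pictures are saved under pics/ and viewed, and the job is handed in when it is done.

Besides the shell and the picture viewer there is one more tool, called after ">>>" in YAML: its name, and indented under it one key for each argument. carry_out: Moves the arm, as the interface text tells. Its arguments: {"type":"object","properties":{"commands":{"type":"array","items":{"type":"array"}},"force":{"type":"number"}},"required":["commands"]}

```bash
mkdir -p pics; ls; python3 - <<'E'
from bench import bot,camera
import cv2,numpy as np
for n in ["side","top","wrist"]:
    c=camera(n); cv2.imwrite(f"pics/{n}0.png",c["color"]); np.savez(f"/tmp/{n}0.npz",**c)
    R=cv2.Rodrigues(c["rvec"])[0]; print(n,c["mtx"].round(1).tolist(),(-R.T@c["tvec"].ravel()).round(3),R.round(2).tolist())
s=bot.get_state();print(s)
E
```

```text
pics
side [[458.3, 0.0, 323.7], [0.0, 458.3, 197.9], [0.0, 0.0, 1.0]] [ 0.424 -1.118  0.759] [[0.99, -0.11, -0.0], [-0.06, -0.51, -0.86], [0.1, 0.85, -0.51]]
top [[445.9, 0.0, 328.8], [0.0, 445.9, 196.2], [0.0, 0.0, 1.0]] [ 0.286 -0.036  1.175] [[-0.02, -1.0, 0.0], [-0.98, 0.02, -0.22], [0.22, -0.01, -0.98]]
wrist [[283.1, 0.0, 321.6], [0.0, 283.1, 202.2], [0.0, 0.0, 1.0]] [0.201 0.595 0.386] [[0.42, 0.91, -0.0], [0.88, -0.41, 0.25], [0.22, -0.11, -0.97]]
{'t': 0.15, 'joint_pos': array([ 1.02940781e+00,  4.91421085e-01,  1.55928150e+00,  2.42272898e-05,
        1.09169786e+00, -1.05567848e-01]), 'qvel': array([-0.00087598, -0.00346866, -0.00162993,  0.00026815,  0.00119819,
        0.00173018]), 'joint_efforts': array([ 1.23110000e-03, -6.12905288e+01, -2.58275324e+01,  6.91998890e-02,
        4.73678566e-02, -3.98326620e-05]), 'eef_pos': array([0.26371859, 0.56645859, 0.21420562]), 'tcp_rot': array([-1.38576279e-04,  2.16195287e-01,  9.76350057e-01, -3.79535632e-04]), 'contact_force': array([ 1.0876947 ,  0.32830894, -1.11652033]), 'ft_torque': array([0.00681833, 0.00774656, 0.0147152 ]), 'width': 0.09549667431177883}
```

View pics/side0.png

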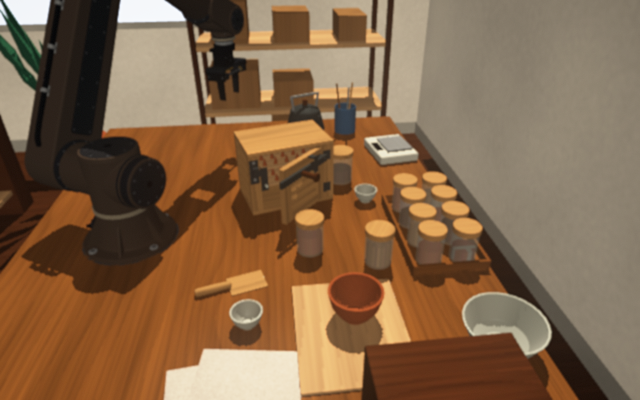

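View pics/top0.png

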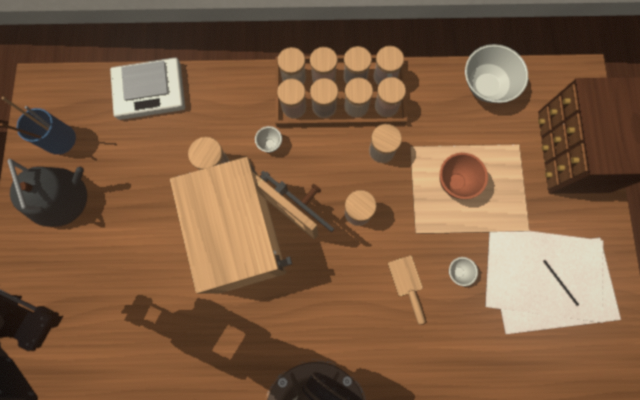

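View pics/wrist0.png

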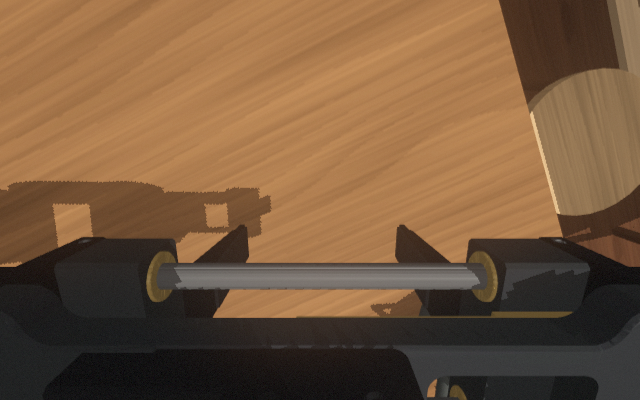

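The side view shows the cupboard near (285,170) with its gate ajar. In the top view the roof corners are at about (172,178), (248,159), (280,268) and (197,291). The gate runs from about (258,178) to (320,235), and the knob is near (315,190). Next I'll measure with depth.

```bash
cat > h.py <<'E'
import cv2,numpy as np
def pts(c):
    R=cv2.Rodrigues(c["rvec"])[0]; t=np.ravel(c["tvec"]); K=c["mtx"]; z=c["range_z"]
    v,u=np.mgrid[:400,:640]
    P=np.stack([(u-K[0,2])/K[0,0]*z,(v-K[1,2])/K[1,1]*z,z],-1)
    W=(P-t)@R; W[z<=0]=np.nan
    return W
def proj(c,P): return cv2.projectPoints(np.array(P,float).reshape(-1,3),c["rvec"],c["tvec"],c["mtx"],None)[0].reshape(-1,2)
E
python3 - <<'E'
from h import *
c=np.load('/tmp/top0.npz'); W=pts(c)
sub=np.zeros((400,640),bool); sub[140:310,160:300]=1
m=((abs(W[...,2]-.205)<.006)&sub).astype(np.uint8)
n,l,s,_=cv2.connectedComponentsWithStats(m); k=1+s[1:,4].argmax(); m=(l==k)
p=W[m]; print(m.sum(), np.median(p[:,2]))
r=cv2.minAreaRect(p[:,:2].astype(np.float32)); print(r, cv2.boxPoints(r))
# gate/bar/knob points z>0.13 in region off roof
sub[:]=0; sub[165:245,250:345]=1
z=W[...,2]; 
g=sub&~m&(z>.13)
for lo,hi in [(.14,.155),(.155,.168),(.168,.18),(.18,.195),(.195,.21)]:
    q=g&(z>lo)&(z<hi); print(lo,q.sum())
im=cv2.resize(c["color"][150:260,230:360],None,fx=6,fy=5); cv2.imwrite('pics/crop0.png',im)
zz=np.nan_to_num(z[150:260,230:360]); a=cv2.applyColorMap((np.clip((zz-.1)/.12,0,1)*255).astype(np.uint8),cv2.COLORMAP_JET)
cv2.imwrite('pics/z0.png',cv2.resize(a,None,fx=6,fy=5,interpolation=0))
E
```

```text
9706 0.20555114987381284
((0.4445416331291199, 0.19409947097301483), (0.2639331519603729, 0.18079812824726105), 15.647875785827637) [[0.2930832  0.24555351]
 [0.3418489  0.07145619]
 [0.5960001  0.14264543]
 [0.54723436 0.31674275]]
0.14 78
0.155 145
0.168 545
0.18 680
0.195 14
```

View pics/crop0.png

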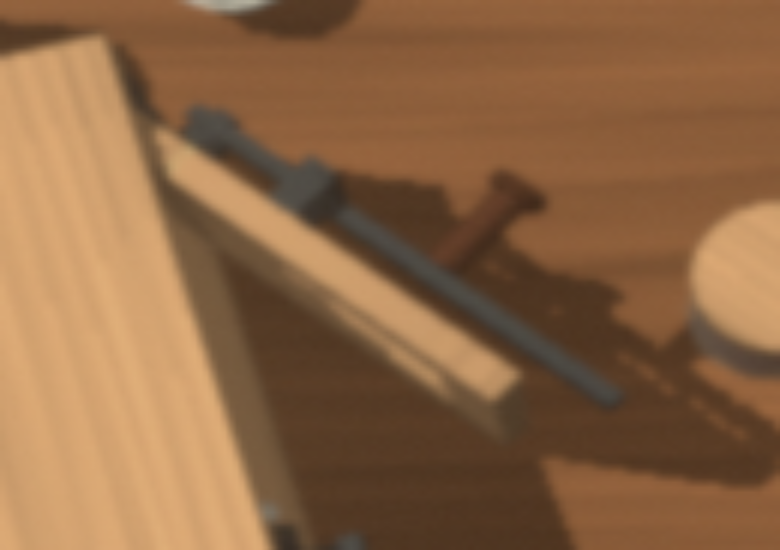

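View pics/z0.png

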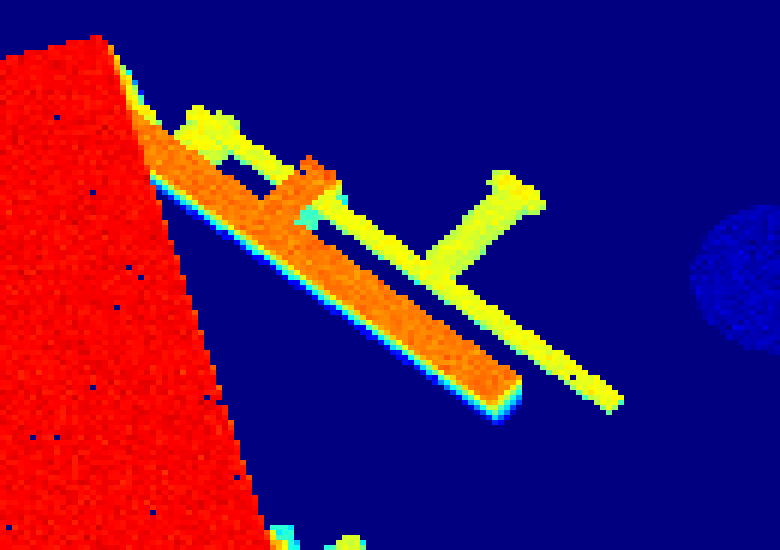

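```bash
cat >> h.py <<'E'
from scipy.spatial.transform import Rotation as Ro
def rot(s): q=s["tcp_rot"]; return Ro.from_quat([q[1],q[2],q[3],q[0]]).as_matrix()
cen=np.array([.4445,.1941]); yaw=np.deg2rad(15.648)+np.pi/2
xc=np.array([np.cos(yaw),np.sin(yaw)]); yc=np.array([-xc[1],xc[0]])
hinge=cen-.09*xc-.10*yc
def gax(th):
    a=yaw+th; x=np.array([np.cos(a),np.sin(a)]); return x,np.array([-x[1],x[0]])
def knob(th,b=0,out=.042):
    x,y=gax(th); r=.025+.11*np.cos(b); return np.r_[hinge-out*x+r*y,.163+.11*np.sin(b)]
E
python3 - <<'E'
from h import *
from bench import bot
c=np.load('/tmp/top0.npz'); W=pts(c); z=W[...,2]
print("xc",xc,"yc",yc,"hinge",hinge)
sub=np.zeros((400,640),bool); sub[165:245,250:345]=1
q=sub&(z>.165)&(z<.182); p=W[q]
# into cupboard-hinge frame
d=p[:,:2]-hinge; L=np.c_[d@xc,d@yc]
s=np.hypot(*L.T)<.26
p=p[s];L=L[s]
# gate-top ridge: z~.19
g=sub&(z>.184)&(z<.195); G=W[g][:,:2]; 
def line(a):
    v=cv2.fitLine(a.astype(np.float32),cv2.DIST_HUBER,0,.01,.01).ravel(); return v
v=line(G); print("gate line",v, len(G))
dg=v[:2]*np.sign(v[:2]@yc); th=np.arctan2(yc[0]*dg[1]-yc[1]*dg[0],yc@dg); print("gate th",th)
# bar end part: points beyond 120mm, refine
for _ in range(4):
    x,y=gax(th); lx=(p[:,:2]-hinge)@x; ly=(p[:,:2]-hinge)@y
    b=(lx<-.004)&(lx>-.028)&(ly>.03)&(ly<.235)
    v=line(p[b][:,:2]); dg=v[:2]*np.sign(v[:2]@yc); th2=np.arctan2(yc[0]*dg[1]-yc[1]*dg[0],yc@dg)
    print("bar th",th2,"lx med",np.median(lx[b]),"ly max",ly[b].max(),"z",np.median(p[b][:,2])); th=th2
k=(lx<-.03)&(lx>-.08)&(ly>.1)&(ly<.17)
print("peg",lx[k].min(),lx[k].max(),np.median(ly[k&(lx>-.06)]),"head z",np.median(p[k][:,2]), k.sum())
Gl=G-hinge; print("gate lx",np.percentile(Gl@x,[2,98]),"ly",np.percentile(Gl@y,[1,99]))
# latch hardware
d=W[...,:2]-hinge; X=d@xc;Y=d@yc
h=(Y>.19)&(Y<.25)&(X<.0)&(X>-.06)&(z>.1)
vv,uu=np.nonzero(h)
for a in np.argsort(X[h]): print(uu[a],vv[a],(1e3*np.r_[X[h][a],Y[h][a],z[h][a]]).round(0)) if a%2==0 else 0
print("knob",knob(th),knob(0,.15))
s=bot.get_state(); print(rot(s).round(3))
E
```

```text
xc [-0.26972662  0.96293694] yc [-0.96293694 -0.26972662] hinge [0.56506909 0.13440834]
gate line [0.6655872  0.7463201  0.48841855 0.05566131] 662
gate th 0.5694069037655453
bar th 0.5937020085888263 lx med -0.017999153089268343 ly max 0.22771007636136084 z 0.17311061078929751
bar th 0.5937375731846536 lx med -0.014790615801434193 ly max 0.2281885277529753 z 0.17306852395795375
bar th 0.5937375731846536 lx med -0.014784426869230486 ly max 0.22818912947521422 z 0.17306852395795375
bar th 0.5937375731846536 lx med -0.014784426869230486 ly max 0.22818912947521422 z 0.17306852395795375
peg -0.0711107715761323 -0.03017784896891071 0.13635065190534656 head z 0.171260318470968 130
gate lx [-0.02044118  0.01677137] ly [0.00619082 0.19220784]
291 263 [-30. 225. 166.]
290 259 [-30. 215. 159.]
291 262 [-29. 222. 151.]
289 257 [-29. 211. 171.]
289 258 [-29. 214. 171.]
291 264 [-28. 226. 150.]
289 260 [-27. 218. 170.]
289 261 [-27. 220. 168.]
289 262 [-26. 222. 169.]
288 259 [-26. 215. 170.]
289 263 [-26. 224. 171.]
287 257 [-25. 210. 170.]
289 264 [-25. 226. 164.]
287 258 [-24. 212. 171.]
287 2
[... 892 characters left out ...]
.]
279 261 [ -4. 211. 150.]
280 265 [ -3. 221. 149.]
279 262 [ -3. 214. 154.]
277 258 [ -3. 206. 173.]
277 255 [ -3. 197. 150.]
279 266 [ -3. 225. 175.]
281 268 [ -3. 227. 137.]
279 267 [ -3. 227. 181.]
277 260 [ -3. 211. 182.]
281 269 [ -3. 230. 143.]
278 259 [ -3. 206. 149.]
277 261 [ -2. 214. 185.]
278 265 [ -2. 223. 186.]
279 268 [ -2. 229. 181.]
277 262 [ -2. 215. 182.]
281 270 [ -1. 231. 135.]
279 269 [ -1. 231. 177.]
276 259 [ -1. 209. 182.]
277 263 [ -1. 218. 183.]
277 264 [ -1. 220. 185.]
273 253 [ -0. 196. 201.]
274 256 [ -0. 203. 196.]
knob [0.50970882 0.00431514 0.163     ] [0.44759052 0.05788505 0.17943819]
[[-0.907  0.422 -0.   ]
 [ 0.422  0.907 -0.001]
 [ 0.    -0.001 -1.   ]]
```

>>> carry_out:
  commands:
    - [-1, [0, 0, -40], 0]
    - [-0.1, [-60, -50, -65], 0.05]
    - [-0.1, [-460, -406, -65], 0.268]
    - [-0.1, [-460, -406, -65], 0.268]
    - [-0.1, [-460, -406, -65], 0.268]
    - [-0.1, [-460, -406, -65], 0.268]
    - [-0.1, [-460, -406, -65], 0.268]
    - [-0.1, [-460, -406, -65], 0.268]
    - [-0.1, [-460, -406, -65], 0.268]
    - [-0.1, [-460, -406, -65], 0.268]
    - [-0.1, [-460, -406, -65], 0.268]
    - [-0.1, [-460, -406, -65], 0.268]
    - [-0.1, [-460, -406, -65], 0.268]
    - [-0.1, [-460, -406, -65], 0.268]
    - [-0.1, [-460, -406, -65], 0.268]
    - [-0.1, [-460, -406, -65], 0.268]
    - [-0.1, [-460, -406, -65], 0.268]
    - [-0.1, [-460, -406, -65], 0.268]
    - [-0.1, [-460, -406, -65], 0.268]
    - [-0.1, [-460, -406, -65], 0.268]
  force: 20

```text
t: 1.82
eef_pos: [0.5089, 0.0052, 0.2795]
tcp_rot: [-0.0, 0.344, 0.939, -0.0]
contact_force: [-0.2, -0.1, -0.7]
width: 0.0522
```

```bash
python3 - <<'E'
from h import *
from bench import bot,camera
c=camera("wrist"); cv2.imwrite("pics/w1.png",c["color"]); np.savez('/tmp/w1.npz',**c)
s=bot.get_state(); R=rot(s); print(s["t"],s["eef_pos"],s["width"],s["contact_force"],s["joint_pos"].round(2))
x,y=gax(.594); print("toolx.y",R[:2,1]@y, R[:2,0]@x)
W=pts(c); z=W[...,2]; lx=(W[...,:2]-hinge)@x; ly=(W[...,:2]-hinge)@y
q=(z>.165)&(z<.18)
b=q&(lx<-.004)&(lx>-.028)&(ly>.1)&(ly<.235); print("bar",b.sum(),np.median(lx[b]),ly[b].max() if b.sum() else 0)
if b.sum()>20:
    v=cv2.fitLine(W[b][:,:2].astype(np.float32),cv2.DIST_HUBER,0,.01,.01).ravel(); d=v[:2]*np.sign(v[:2]@yc); print("th",np.arctan2(yc[0]*d[1]-yc[1]*d[0],yc@d))
k=q&(lx<-.03)&(lx>-.06)&(ly>.11)&(ly<.16); print("peg",k.sum(),np.median(ly[k]) if k.sum() else 0,W[k].mean(0))
e=knob(.594)[:2]-s["eef_pos"][:2]; print("corr mm tool x,y",1e3*R[:2,0]@e,1e3*R[:2,1]@e)
E
```

```text
1.8667 [0.50892874 0.00536095 0.27955229] 0.05217212163094216 [-0.38952029  0.99352574  0.04956122] [-0.12  0.26  1.75 -0.    1.14 -0.99]
toolx.y -0.9999987194798138 0.9999990331393898
bar 1326 -0.01649603102685532 0.2291102390772299
th 0.5766265405050894
peg 451 0.13712117102244456 [0.51075758 0.00125376 0.17115718]
corr mm tool x,y -1.3064976326694664 -0.2834526942115922
```

View pics/w1.png

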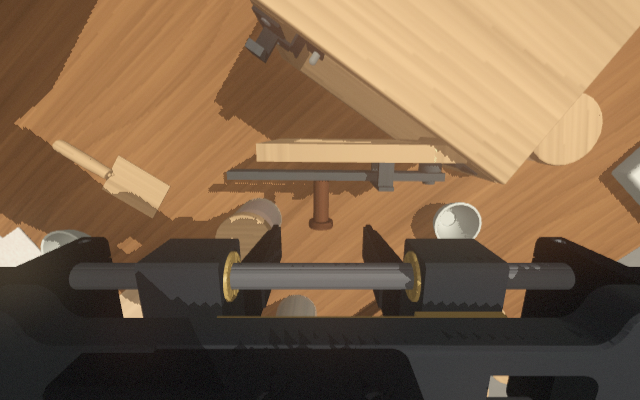

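The wrist view shows the peg at (321,205), midway between the fingers. The bar runs from (228,176) to (440,176), and the catch is near (265,45). Now I'll descend onto the peg.

>>> carry_out:
  commands:
    - [-0.1, [-1.5, -1.5, 30], 0]
    - [-0.1, [-1.5, -1.5, 60], 0]
    - [-0.1, [-1.5, -1.5, 85], 0]
    - [-0.1, [-1.5, -1.5, 110], 0]
    - [-0.1, [-1.5, -1.5, 125], 0]
    - [-0.1, [-1.5, -1.5, 135], 0]
    - [-0.1, [-1.5, -1.5, 135], 0]
    - [-0.1, [-1.5, -1.5, 135], 0]
  force: 12

```text
t: 2.53
eef_pos: [0.5092, 0.0037, 0.1449]
tcp_rot: [-0.0, 0.344, 0.939, -0.0]
contact_force: [0.9, -0.1, 0.9]
width: 0.0522
```

>>> carry_out:
  commands:
    - [0.2, [0, 0, 0], 0]
    - [0.4, [0, 0, 0], 0]
    - [0.6, [0, 0, 0], 0]
    - [0.8, [0, 0, 0], 0]
    - [0.9, [0, 0, 0], 0]
    - [1, [0, 0, 0], 0]
    - [1, [0, 0, 0], 0]
    - [1, [0, 0, 0], 0]
    - [1, [0, 0, 0], 0]
  force: 12

```text
t: 3.28
eef_pos: [0.5093, 0.0036, 0.1451]
tcp_rot: [0.0, 0.344, 0.939, -0.0]
contact_force: [-0.0, -1.2, 2.9]
width: 0.0155
```

```bash
python3 - <<'E'
from h import *
from bench import bot,camera
c=camera("top"); np.savez('/tmp/t2.npz',**c); cv2.imwrite("pics/t2.png",cv2.resize(c["color"][140:290,200:380],None,fx=4,fy=4))
c=camera("wrist"); np.savez('/tmp/w2.npz',**c); cv2.imwrite("pics/w2.png",c["color"])
s=bot.get_state(); print(s["t"],s["eef_pos"],s["width"],s["contact_force"],s["ft_torque"])
E
```

```text
3.3833 [0.5092674  0.00355542 0.14504957] 0.015612117921296676 [-1.01570655 -2.88286774  3.19906252] [-0.32482906  0.07611981 -0.0840796 ]
```

View pics/w2.png

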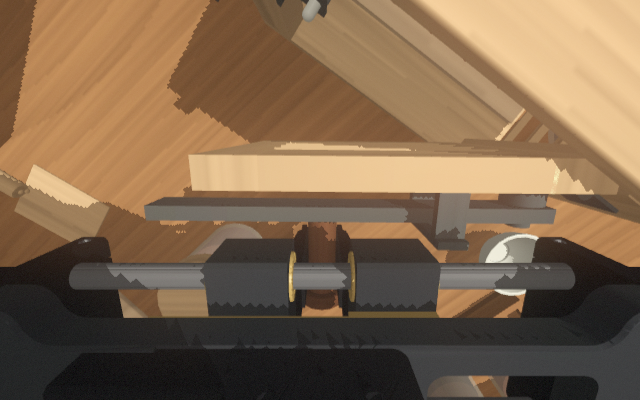

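The jaws are closed on the peg: width is 15.6 mm and the peg sits between the pads at (322,265). Next is the lift to about 0.15 rad.

>>> carry_out:
  commands:
    - [1, [0, 0, -2], 0]
    - [1, [0, 0.2, -4.5], 0]
    - [1, [0, 0.3, -7], 0]
    - [1, [0, 0.5, -9.5], 0]
    - [1, [0, 0.8, -12], 0]
    - [1, [0, 1, -14.5], 0]
    - [1, [0, 1.2, -16.5], 0]
    - [1, [0, 1.2, -16.5], 0]
    - [1, [0, 1.2, -16.5], 0]
    - [1, [0, 1.2, -16.5], 0]
  force: 15

```text
t: 4.22
eef_pos: [0.5101, 0.0044, 0.1616]
tcp_rot: [0.0, 0.344, 0.939, -0.0]
contact_force: [-0.0, -3.8, -3.6]
width: 0.0153
```

```bash
python3 - <<'E'
from h import *
from bench import bot,camera
c=camera("wrist"); np.savez('/tmp/w3.npz',**c); cv2.imwrite("pics/w3.png",c["color"])
c=camera("side"); np.savez('/tmp/s3.npz',**c); cv2.imwrite("pics/s3.png",cv2.resize(c["color"][110:230,220:380],None,fx=5,fy=5))
s=bot.get_state(); R=rot(s); print(s["t"],s["eef_pos"],s["width"],"tool force",R.T@s["contact_force"],s["ft_torque"])
# path: gate th1 -> th ; tool-frame displacements, using grasp at current pos
for th1 in (.585,):
    P=s["eef_pos"][:2]; r=P-hinge; x,y=gax(th1); print("local",r@x,r@y)
    for dth in [.05,.1,.15,.2,.25,.3,.35,.4,.45,.5,.52,.54,.56,.585,.61,.63]:
        c_,s_=np.cos(-dth),np.sin(-dth); e=np.array([[c_,-s_],[s_,c_]])@r-r
        print(dth,(1e3*R[:2,0]@e).round(1),(1e3*R[:2,1]@e).round(1))
E
```

```text
4.3167 [0.51003481 0.00439774 0.1615187 ] 0.015891861783267035 tool force [-3.11770573 -3.01238453  3.04907951] [-0.74824298  0.15645633 -0.07850503]
local -0.043370588844764336 0.13435222024075594
0.05 6.8 -1.9
0.1 13.7 -3.5
0.15 20.6 -4.7
0.2 27.6 -5.6
0.25 34.7 -6.2
0.3 41.7 -6.3
0.35 48.8 -6.2
0.4 55.8 -5.7
0.45 62.8 -4.8
0.5 69.8 -3.6
0.52 72.5 -3.0
0.54 75.3 -2.3
0.56 78.0 -1.6
0.585 81.4 -0.7
0.61 84.8 0.3
0.63 87.5 1.2
```

View pics/s3.png

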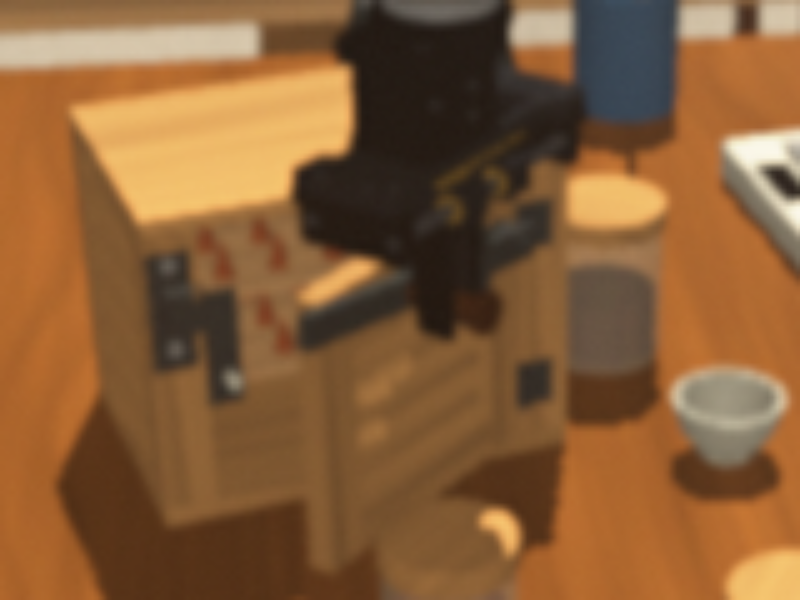

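View pics/w3.png

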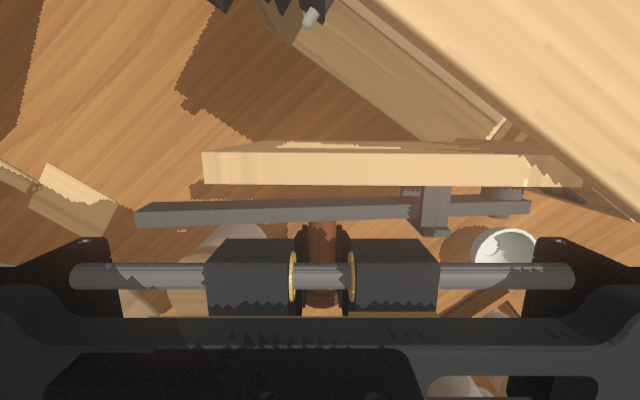

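The bar's free end is raised, at (135,215) in the wrist view, and the grip is steady. Now I'll swing the gate along its arc.

>>> carry_out:
  commands:
    - [1, [3.4, -1, 0], 0.025]
    - [1, [6.8, -1.9, 0], 0.05]
    - [1, [10.2, -2.7, 0], 0.075]
    - [1, [13.7, -3.5, 0], 0.1]
    - [1, [17.1, -4.1, 0], 0.125]
    - [1, [20.6, -4.7, 0], 0.15]
    - [1, [24.1, -5.2, 0], 0.175]
    - [1, [27.6, -5.6, 0], 0.2]
    - [1, [31.1, -5.9, 0], 0.225]
    - [1, [34.7, -6.2, 0], 0.25]
    - [1, [38.2, -6.3, 0], 0.275]
    - [1, [41.7, -6.3, 0], 0.3]
    - [1, [45.2, -6.3, 0], 0.325]
    - [1, [48.8, -6.2, 0], 0.35]
    - [1, [52.3, -6, 0], 0.375]
    - [1, [55.8, -5.7, 0], 0.4]
    - [1, [55.8, -5.7, 0], 0.4]
    - [1, [55.8, -5.7, 0], 0.4]
    - [1, [55.8, -5.7, 0], 0.4]
    - [1, [55.8, -5.7, 0], 0.4]
  force: 15

```text
t: 5.98
eef_pos: [0.4639, 0.036, 0.1615]
tcp_rot: [0.0, 0.523, 0.852, -0.0]
contact_force: [0.3, 0.3, -3.3]
width: 0.0153
```

```bash
cat > m.py <<'E'
from h import *
from bench import bot,camera
import sys
n=sys.argv[1]; f=[]
for i in range(2):
    c=camera("top"); np.savez(f'/tmp/t{n}.npz',**c); s=bot.get_state(); f.append(rot(s).T@s["contact_force"])
R=rot(s); cv2.imwrite(f"pics/t{n}.png",cv2.resize(c["color"][150:290,230:350],None,fx=5,fy=4))
W=pts(c); z=W[...,2]; d=W[...,:2]-hinge; X=d@xc; Y=d@yc
print(s["t"],s["eef_pos"].round(4),s["width"],"tool F",np.array(f).round(1).tolist(),"j",s["joint_pos"].round(2))
ty=-R[:2,1]; print("tool-yaw th",np.arctan2(yc[0]*ty[1]-yc[1]*ty[0],yc@ty))
r=s["eef_pos"][:2]-hinge; rho=np.arctan2(yc[0]*r[1]-yc[1]*r[0],yc@r); print("radius",np.hypot(*r),"th from tcp",rho-np.arctan2(.0434,.1344))
E
python3 m.py 4; python3 - <<'E'
from h import *
from bench import camera
c=camera("wrist"); cv2.imwrite("pics/w4.png",c["color"])
E
```

```text
6.0833 [0.4639 0.036  0.1615] 0.015370505484350818 tool F [[0.4, -0.4, 3.5], [0.0, 0.3, 3.7]] j [-0.06  0.34  2.   -0.    0.8  -0.53]
tool-yaw th 0.1963952332388353
radius 0.14110621046843835 th from tcp 0.18602853454640633
```

View pics/w4.png

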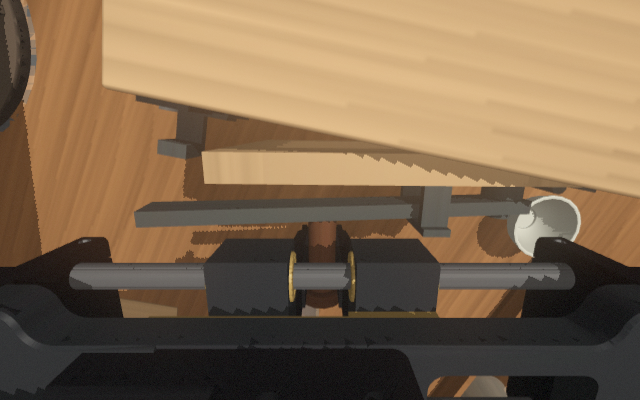

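View pics/t4.png

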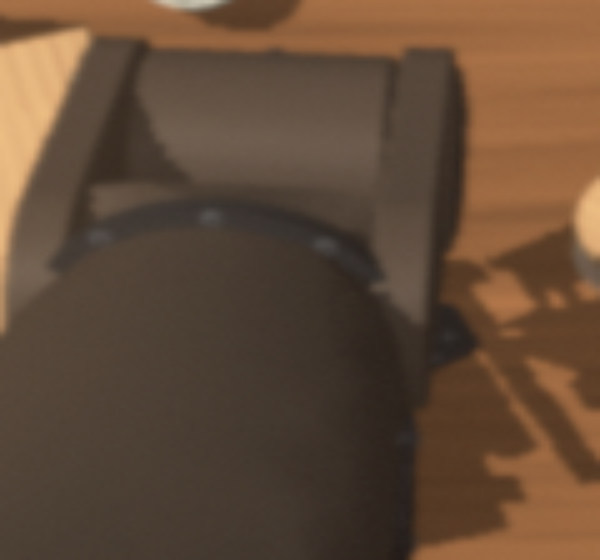

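The gate follows freely with near-zero tangential force. Its reading is about 0.19 rad, and the raised bar and the nose at (175,147) are both visible. I'll approach more slowly from here.

>>> carry_out:
  commands:
    - [1, [1.7, -0.5, 0], 0.0125]
    - [1, [3.4, -1, 0], 0.025]
    - [1, [5.1, -1.5, 0], 0.0375]
    - [1, [6.8, -1.9, 0], 0.05]
    - [1, [8.5, -2.3, 0], 0.0625]
    - [1, [10.2, -2.7, 0], 0.075]
    - [1, [12, -3.1, 0], 0.0875]
    - [1, [12, -3.1, 0], 0.0875]
    - [1, [12, -3.1, 0], 0.0875]
    - [1, [12, -3.1, 0], 0.0875]
  force: 15

```text
t: 6.97
eef_pos: [0.4557, 0.0454, 0.1615]
tcp_rot: [0.0, 0.56, 0.829, -0.0]
contact_force: [0.4, -0.8, -3.0]
width: 0.0155
```

```bash
python3 m.py 5; cat > w.py <<'E'
from h import *
from bench import camera
import sys
n=sys.argv[1]; c=camera("wrist"); cv2.imwrite(f"pics/w{n}.png",c["color"]); np.savez(f'/tmp/w{n}.npz',**c)
W=pts(c); z=W[...,2]; d=W[...,:2]-hinge; X=d@xc; Y=d@yc
def fl(m):
    v=cv2.fitLine(np.c_[X[m],Y[m]].astype(np.float32),cv2.DIST_HUBER,0,.01,.01).ravel(); return v
nz=(z>.163)&(z<.176)&(Y>.212)&(Y<.224)&(X<-.012)&(X>-.045)
print("nose",nz.sum(),np.percentile(X[nz],[3,50,97]) if nz.any() else 0, np.median(z[nz]) if nz.any() else 0)
b=(z>.15)&(z<.22)&(Y>.155)&(Y<.2)&(X<0)&(X>-.08)
for lo,hi in [(.183,.196),]:
  for y0 in (.13,.15,.17,.185):
    m=(z>lo)&(z<hi)&(abs(Y-y0)<.004)&(X>-.1)&(X<.03); print("z185-195 Y",y0,m.sum(),np.percentile(X[m],[3,50,97]) if m.any() else 0)
E
python3 w.py 5
```

```text
7.0667 [0.4557 0.0453 0.1615] 0.015790891015592872 tool F [[0.1, -0.9, 3.2], [-0.4, -1.0, 4.7]] j [-0.04  0.33  2.02 -0.    0.8  -0.43]
tool-yaw th 0.108927765353856
radius 0.14103416881971512 th from tcp 0.09825437904711337
nose 346 [-0.03111114 -0.02645903 -0.02334844] 0.17186072566039154
z185-195 Y 0.13 1480 [-0.08442903 -0.0402647  -0.00474739]
z185-195 Y 0.15 736 [-0.03616348 -0.01506686 -0.00400495]
z185-195 Y 0.17 741 [-0.03788509 -0.01473108 -0.00401234]
z185-195 Y 0.185 620 [-0.03268748 -0.01337051 -0.00444869]
```

View pics/w5.png

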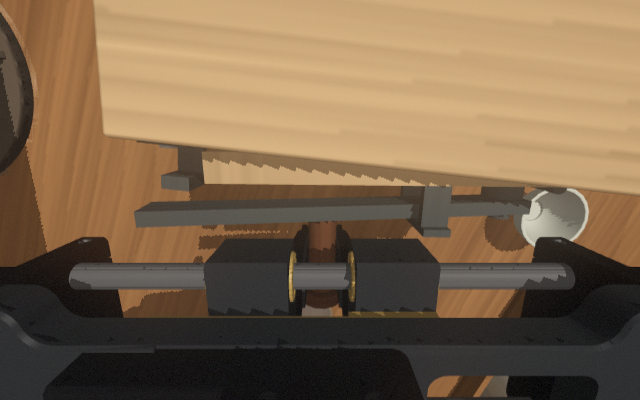

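The nose spans about -31 to -23.3 mm, so the catch is near its middle setting. The bar at (165,212) is still clear, in front of the nose at (180,182). I'll keep moving in small steps and watch the inward force.

>>> carry_out:
  commands:
    - [1, [1, -0.3, 0], 0.0075]
    - [1, [2, -0.6, 0], 0.015]
    - [1, [3, -0.9, 0], 0.0225]
    - [1, [4.1, -1.2, 0], 0.03]
    - [1, [5.1, -1.5, 0], 0.0375]
    - [1, [6.1, -1.7, 0], 0.045]
    - [1, [6.1, -1.7, 0], 0.045]
    - [1, [6.1, -1.7, 0], 0.045]
    - [1, [6.1, -1.7, 0], 0.045]
  force: 15

```text
t: 7.87
eef_pos: [0.4519, 0.0503, 0.1615]
tcp_rot: [0.0, 0.578, 0.816, -0.0]
contact_force: [0.9, -1.5, -2.6]
width: 0.0156
```

```bash
python3 m.py 6
```

```text
7.9667 [0.4519 0.0503 0.1615] 0.015565108199829557 tool F [[-3.2, -0.6, 3.9], [-2.6, -0.0, 3.0]] j [-0.03  0.33  2.02 -0.    0.79 -0.37]
tool-yaw th 0.06394854504319017
radius 0.1409972340470637 th from tcp 0.05345646619397143
```

>>> carry_out:
  commands:
    - [1, [0.7, -0.2, 0], 0.005]
    - [1, [1.4, -0.4, 0], 0.01]
    - [1, [2, -0.6, 0], 0.015]
    - [1, [2.7, -0.8, 0], 0.02]
    - [1, [3.4, -1, 0], 0.025]
    - [1, [4.1, -1.2, 0], 0.03]
    - [1, [4.1, -1.2, 0], 0.03]
    - [1, [4.1, -1.2, 0], 0.03]
    - [1, [4.1, -1.2, 0], 0.03]
  force: 15

```text
t: 8.72
eef_pos: [0.4494, 0.0538, 0.1615]
tcp_rot: [0.0, 0.591, 0.807, -0.0]
contact_force: [1.6, -4.1, -3.3]
width: 0.0159
```

```bash
python3 m.py 7;python3 m.py 7; python3 w.py 7
```

```text
8.8167 [0.4494 0.0538 0.1615] 0.0158283549333596 tool F [[-4.0, -0.6, 3.9], [-3.9, 0.5, 4.2]] j [-0.03  0.32  2.03 -0.    0.79 -0.33]
tool-yaw th 0.03383155349714156
radius 0.1409701629309627 th from tcp 0.023424679866830667
8.9167 [0.4494 0.0538 0.1615] 0.015553573956237379 tool F [[-4.1, 0.3, 3.1], [-4.2, 0.4, 3.6]] j [-0.03  0.32  2.03 -0.    0.79 -0.33]
tool-yaw th 0.033869589376923956
radius 0.14097162094091528 th from tcp 0.023324772643518565
nose 15 [-0.02377937 -0.02349939 -0.02317032] 0.16448507861999487
z185-195 Y 0.13 1121 [-0.07480594 -0.0376533  -0.0171466 ]
z185-195 Y 0.15 383 [-0.03668829 -0.02067121 -0.00479666]
z185-195 Y 0.17 332 [-0.02565353 -0.01874093 -0.00461753]
z185-195 Y 0.185 172 [-0.01974286 -0.01844109 -0.0044127 ]
```

View pics/w7.png

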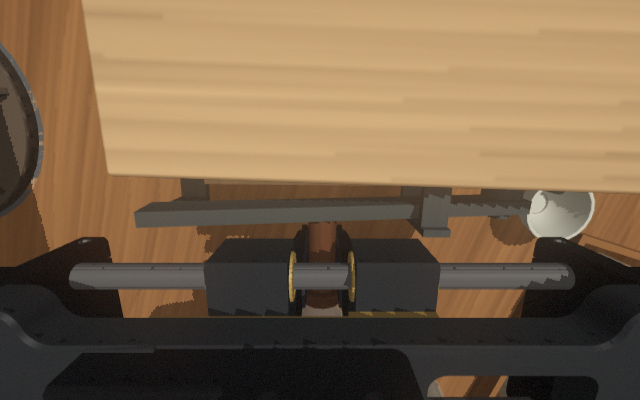

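The inward force is 4.1 N and growing as the damper description predicts. The bar is now over the nose, at (195,210).

>>> carry_out:
  commands:
    - [1, [0.5, -0.2, 0], 0.004]
    - [1, [1, -0.3, 0], 0.008]
    - [1, [1.5, -0.5, 0], 0.011]
    - [1, [2, -0.6, 0], 0.015]
    - [1, [2.5, -0.8, 0], 0.019]
    - [1, [3, -0.9, 0], 0.022]
    - [1, [3, -0.9, 0], 0.022]
    - [1, [3, -0.9, 0], 0.022]
  force: 15

```text
t: 9.63
eef_pos: [0.4478, 0.0562, 0.1615]
tcp_rot: [0.0, 0.6, 0.8, -0.0]
contact_force: [1.7, -5.6, -2.9]
width: 0.0154
```

```bash
python3 m.py 8;python3 m.py 8
```

```text
9.7333 [0.4478 0.0563 0.1615] 0.015894350131666898 tool F [[-5.6, -0.6, 3.5], [-6.5, 0.3, 3.6]] j [-0.02  0.32  2.03 -0.    0.79 -0.31]
tool-yaw th 0.011922133481764657
radius 0.1409394793088341 th from tcp 0.0023316156931674215
9.8333 [0.4478 0.0562 0.1615] 0.015953084121448947 tool F [[-6.0, -0.6, 3.2], [-5.7, 0.6, 3.3]] j [-0.02  0.32  2.03 -0.    0.79 -0.31]
tool-yaw th 0.011935593562307193
radius 0.1409546103624983 th from tcp 0.0024875896921464635
```

>>> carry_out:
  commands:
    - [1, [0.4, -0.1, 0], 0.003]
    - [1, [0.8, -0.2, 0], 0.006]
    - [1, [1.2, -0.3, 0], 0.009]
    - [1, [1.2, -0.3, 0], 0.009]
    - [1, [1.2, -0.3, 0], 0.009]
  force: 15

```text
t: 10.25
eef_pos: [0.4472, 0.0571, 0.1615]
tcp_rot: [0.001, 0.603, 0.798, -0.0]
contact_force: [1.4, -6.4, -3.4]
width: 0.0155
```

```bash
for i in 1 2 3; do python3 m.py 9; done; python3 w.py 9
```

```text
10.35 [0.4472 0.0571 0.1615] 0.01579873512234181 tool F [[-6.1, -1.0, 2.6], [-7.4, -0.7, 2.7]] j [-0.02  0.32  2.03 -0.    0.79 -0.29]
tool-yaw th 0.003059931839502691
radius 0.14093039819979739 th from tcp -0.004913066533226429
10.45 [0.4472 0.0571 0.1615] 0.015225910464172147 tool F [[-5.7, -0.0, 3.2], [-5.7, -0.2, 4.2]] j [-0.02  0.32  2.03 -0.    0.79 -0.29]
tool-yaw th 0.0030292825314785334
radius 0.14093661866753546 th from tcp -0.0049378910720893066
10.55 [0.4472 0.0571 0.1615] 0.015299804272458355 tool F [[-5.8, -1.0, 3.9], [-6.5, 0.0, 2.9]] j [-0.02  0.32  2.03 -0.    0.79 -0.29]
tool-yaw th 0.003060127337206191
radius 0.14092794063058708 th from tcp -0.00492154144796253
nose 18 [-0.03182002 -0.03137647 -0.0311288 ] 0.17202755060263025
z185-195 Y 0.13 1054 [-0.07117247 -0.03507852 -0.01368369]
z185-195 Y 0.15 354 [-0.03253131 -0.01714503 -0.01329721]
z185-195 Y 0.17 281 [-0.02112684 -0.0153489  -0.01320211]
z185-195 Y 0.185 107 [-0.0141843  -0.01333582 -0.01309148]
```

View pics/w9.png

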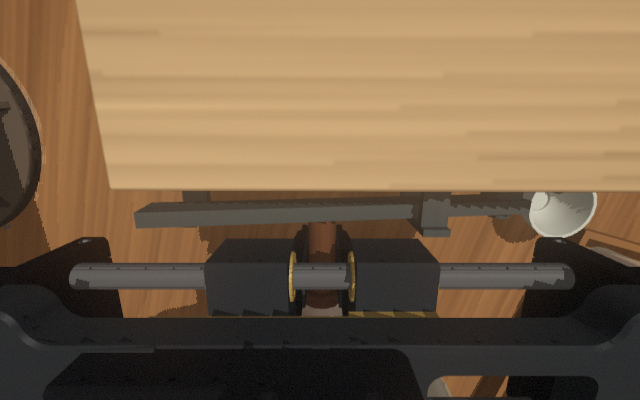

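>>> carry_out:
  commands:
    - [1, [0.3, -0.1, 0], 0.002]
    - [1, [0.6, -0.2, 0], 0.004]
    - [1, [0.6, -0.2, 0], 0.004]
    - [1, [0.6, -0.2, 0], 0.004]
  force: 15

```text
t: 10.93
eef_pos: [0.447, 0.0575, 0.1615]
tcp_rot: [0.001, 0.605, 0.797, -0.0]
contact_force: [2.8, -6.1, -4.0]
width: 0.0153
```

```bash
for i in 1 2 3 4; do python3 m.py 9|head -1; done; python3 m.py 9; python3 w.py 10; python3 - <<'E'
from h import *
c=np.load('/tmp/w10.npz'); W=pts(c); z=W[...,2]; d=W[...,:2]-hinge; X=d@xc; Y=d@yc
# bar outboard front/back edges per Y
for y0 in (.16,.17,.18,.19,.2,.21,.22):
    m=(abs(Y-y0)<.003)&(z>.17)&(X<0.03)&(X>-.06)&(z<.215)
    m&=~((X>-.001)&(z>.2)); print(y0,m.sum(),np.percentile(X[m],[2,50,98]).round(4),np.percentile(z[m],[2,50,98]).round(3)) if m.any() else 0
E
```

```text
11.0333 [0.447  0.0574 0.1615] 0.015561581238125373 tool F [[-7.2, 0.2, 3.4], [-6.7, 0.5, 2.6]] j [-0.02  0.32  2.03 -0.    0.79 -0.29]
11.1333 [0.447  0.0574 0.1616] 0.015791912821084064 tool F [[-7.1, -0.0, 3.3], [-6.8, 0.5, 3.0]] j [-0.02  0.32  2.03 -0.    0.79 -0.29]
11.2333 [0.447  0.0574 0.1615] 0.015824326185257403 tool F [[-5.8, 0.4, 3.3], [-6.8, 0.5, 3.5]] j [-0.02  0.32  2.03 -0.    0.79 -0.29]
11.3333 [0.447  0.0575 0.1616] 0.015840447520008828 tool F [[-6.6, -0.7, 3.8], [-6.7, -0.2, 3.7]] j [-0.02  0.32  2.03 -0.    0.79 -0.29]
11.4333 [0.447  0.0575 0.1616] 0.01605149452503255 tool F [[-6.1, 0.1, 4.4], [-6.5, 0.1, 3.6]] j [-0.02  0.32  2.03 -0.    0.79 -0.29]
tool-yaw th -0.0008187784879815076
radius 0.14093382355876785 th from tcp -0.007832300788899238
nose 32 [-0.03180416 -0.031186   -0.03042532] 0.1718255326914521
z185-195 Y 0.13 1049 [-0.071001   -0.03390017 -0.01325698]
z185-195 Y 0.15 360 [-0.03217385 -0.01677387 -0.01286501]
z185-195 Y 0.17 287 [-0.020721   -0.01521429 -0.01269639]
z185-195 Y 0.185 103 [-0.01743133 -0.01274165 -0.01251482]
0.16 305 [-0.0208 -0.0141 -0.0013] [0.176 0.194 0.206]
0.17 315 [-0.0208 -0.014  -0.0011] [0.176 0.195 0.206]
0.18 317 [-0.0205 -0.0138 -0.0012] [0.179 0.196 0.206]
0.19 328 [-0.0205 -0.0139 -0.0012] [0.179 0.198 0.206]
0.2 330 [-0.0204 -0.0138 -0.0012] [0.182 0.199 0.206]
0.21 365 [-0.0305 -0.0142 -0.0014] [0.173 0.201 0.206]
0.22 370 [-0.0312 -0.0141 -0.0011] [0.172 0.202 0.206]
```

The force is a steady 6.6 N. The bar front is at -20.4 mm against a nose inner face at about -23.2 mm, so it is clear. I'll lower the bar while holding the push.

>>> carry_out:
  commands:
    - [1, [0, -0.2, 2], 0]
    - [1, [0, -0.4, 4], 0]
    - [1, [0, -0.6, 6], 0]
    - [1, [0, -0.7, 8], 0]
    - [1, [0, -0.8, 8], 0]
    - [1, [0, -0.8, 8], 0]
  force: 15

```text
t: 11.98
eef_pos: [0.4465, 0.0571, 0.1536]
tcp_rot: [0.001, 0.605, 0.797, -0.0]
contact_force: [1.3, -5.6, -2.2]
width: 0.0157
```

```bash
for i in 1 2; do python3 m.py 11|head -1; done
```

```text
12.0833 [0.4465 0.0571 0.1537] 0.015613179313731759 tool F [[-5.4, 0.1, 3.0], [-5.9, 0.5, 1.7]] j [-0.02  0.33  2.04 -0.    0.77 -0.29]
12.1833 [0.4465 0.0571 0.1537] 0.015349661540380928 tool F [[-5.6, 1.0, 1.5], [-6.4, -0.1, 1.9]] j [-0.02  0.33  2.04 -0.    0.77 -0.29]
```

>>> carry_out:
  commands:
    - [1, [0.4, 0, 0.5], 0]
    - [1, [0.6, -0.1, 2], 0]
    - [1, [0.6, -0.1, 3.5], 0]
    - [1, [0.6, -0.2, 5], 0]
    - [1, [0.6, -0.2, 5], 0]
    - [1, [0.6, -0.2, 5], 0]
  force: 15

```text
t: 12.68
eef_pos: [0.4461, 0.0575, 0.1488]
tcp_rot: [0.001, 0.605, 0.797, -0.0]
contact_force: [-0.5, -6.6, -1.8]
width: 0.0158
```

```bash
for i in 1 2; do python3 m.py 12|head -1; done; python3 w.py 12;  python3 - <<'E'
from h import *
c=np.load('/tmp/w12.npz'); W=pts(c); z=W[...,2]; d=W[...,:2]-hinge; X=d@xc; Y=d@yc
for y0 in (.16,.17,.18,.19,.2,.21,.22):
    m=(abs(Y-y0)<.003)&(z>.16)&(X<-.008)&(X>-.06)&(z<.2)
    print(y0,m.sum(),np.percentile(X[m],[2,50,98]).round(4),np.percentile(z[m],[2,50,98]).round(3)) if m.any() else 0
E
```

```text
12.7833 [0.4462 0.0574 0.1488] 0.015640394300916457 tool F [[-6.7, -1.1, 1.4], [-6.1, -0.9, 1.7]] j [-0.02  0.34  2.05 -0.    0.75 -0.29]
12.8833 [0.4462 0.0574 0.1488] 0.015837565827792985 tool F [[-6.5, -1.9, 1.5], [-6.5, -0.1, 1.8]] j [-0.02  0.34  2.05 -0.    0.75 -0.29]
nose 416 [-0.03108113 -0.0257616  -0.01324561] 0.1719146750686074
z185-195 Y 0.13 46 [-0.0527474  -0.03322344 -0.03263255]
z185-195 Y 0.15 62 [-0.03197704 -0.03156467 -0.0311479 ]
z185-195 Y 0.17 0 0
z185-195 Y 0.185 0 0
0.16 266 [-0.0216 -0.0155 -0.0133] [0.162 0.178 0.179]
0.17 258 [-0.0213 -0.0154 -0.0134] [0.162 0.178 0.18 ]
0.18 261 [-0.0213 -0.0153 -0.0133] [0.162 0.178 0.18 ]
0.19 258 [-0.0211 -0.0152 -0.0133] [0.162 0.179 0.18 ]
0.2 264 [-0.0212 -0.0152 -0.0133] [0.162 0.179 0.18 ]
0.21 424 [-0.0312 -0.0186 -0.0133] [0.161 0.173 0.18 ]
0.22 409 [-0.031  -0.018  -0.0132] [0.162 0.173 0.181]
```

View pics/w12.png

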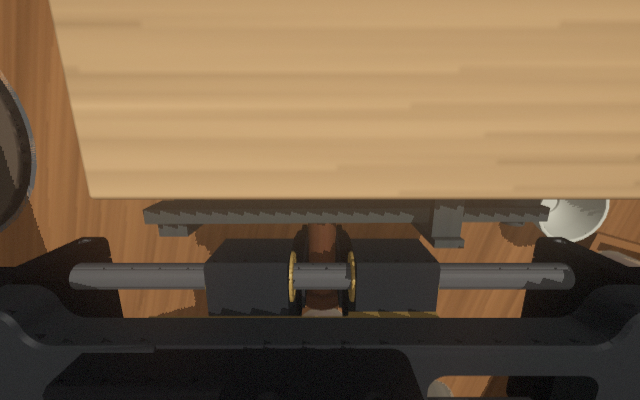

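The bar is behind the nose: the nose shows in front of it at (178,230), and the bar's underside is below the nose's top. I'll lower it the last bit to its guide.

>>> carry_out:
  commands:
    - [1, [0, 0, 1], 0]
    - [1, [0, 0, 2], 0]
    - [1, [0, 0, 3], 0]
    - [1, [0, 0, 3.3], 0]
    - [1, [0, 0, 3.3], 0]
    - [1, [0, 0, 3.3], 0]
  force: 15

```text
t: 13.43
eef_pos: [0.4463, 0.0573, 0.1459]
tcp_rot: [0.002, 0.604, 0.797, -0.0]
contact_force: [1.1, -5.8, 2.2]
width: 0.0155
```

```bash
for i in 1 2; do python3 m.py 13|head -1; done
```

```text
13.5333 [0.4463 0.0573 0.1459] 0.015766727587926757 tool F [[-6.7, -1.7, -2.4], [-5.7, -2.5, -2.6]] j [-0.02  0.34  2.05 -0.    0.74 -0.29]
13.6333 [0.4463 0.0573 0.1459] 0.015985917795016794 tool F [[-6.2, -2.3, -2.4], [-6.4, -2.2, -2.1]] j [-0.02  0.34  2.05 -0.    0.74 -0.29]
```

The bar is resting on its guide. I'll ease the push off slowly so it settles against the nose, then release.

>>> carry_out:
  commands:
    - [1, [-0.3, 0, -0.5], 0]
    - [1, [-0.6, 0.1, -0.5], 0]
    - [1, [-0.9, 0.2, -0.5], 0]
    - [1, [-1.2, 0.3, -0.5], 0]
    - [1, [-1.5, 0.3, -0.5], 0]
    - [1, [-1.5, 0.3, -0.5], 0]
    - [1, [-1.5, 0.3, -0.5], 0]
  force: 10

```text
t: 14.22
eef_pos: [0.4468, 0.0563, 0.1464]
tcp_rot: [0.001, 0.605, 0.797, -0.0]
contact_force: [0.1, 4.0, -0.3]
width: 0.0153
```

```bash
for i in 1 2; do python3 m.py 14|head -1; done
```

```text
14.3167 [0.4468 0.0563 0.1464] 0.015784790787933572 tool F [[4.9, 1.4, 1.6], [5.9, 1.9, 0.3]] j [-0.02  0.34  2.05 -0.    0.74 -0.29]
14.4167 [0.4468 0.0563 0.1464] 0.015148264927300483 tool F [[5.2, 0.9, 0.2], [5.5, 0.7, 0.8]] j [-0.02  0.34  2.05 -0.    0.74 -0.29]
```

The bar is on the nose and I'm now pulling out by about 5 N, so the latch clearly holds. I'll move in a touch to neutralise that, then open the jaws.

>>> carry_out:
  commands:
    - [1, [0.2, 0, 0], 0]
    - [1, [0.4, 0, 0], 0]
    - [1, [0.4, 0, 0], 0]
  force: 10

```text
t: 14.67
eef_pos: [0.4468, 0.0564, 0.1464]
tcp_rot: [0.001, 0.604, 0.797, -0.0]
contact_force: [0.2, -2.7, -2.0]
width: 0.0159
```

```bash
for i in 1 2; do python3 m.py 15|head -1; done
```

```text
14.7667 [0.4468 0.0565 0.1464] 0.01553184134094892 tool F [[-2.3, -0.2, 0.9], [-3.1, 0.3, 2.2]] j [-0.02  0.34  2.05 -0.    0.74 -0.29]
14.8667 [0.4468 0.0565 0.1464] 0.0156779309980444 tool F [[-3.4, 0.1, 2.1], [-4.2, -0.6, 2.0]] j [-0.02  0.34  2.05 -0.    0.74 -0.29]
```

Now open the jaws partly. The limit is the 45 mm free on each side of the peg.

>>> carry_out:
  commands:
    - [0.6, [0, 0, 0], 0]
    - [0.5, [0, 0, 0], 0]
    - [0.3, [0, 0, 0], 0]
    - [0.1, [0, 0, 0], 0]
    - [0, [0, 0, 0], 0]
    - [-0.1, [0, 0, 0], 0]
    - [-0.1, [0, 0, 0], 0]
    - [-0.1, [0, 0, 0], 0]
    - [-0.1, [0, 0, 0], 0]
  force: 10

```text
t: 15.62
eef_pos: [0.4468, 0.0565, 0.1464]
tcp_rot: [0.001, 0.604, 0.797, -0.0]
contact_force: [0.6, 0.3, 0.5]
width: 0.0521
```

>>> carry_out:
  commands:
    - [-0.1, [0, 0, -10], 0]
    - [-0.1, [0, 0, -30], 0]
    - [-0.1, [0, 0, -55], 0]
    - [-0.1, [0, 0, -85], 0]
    - [-0.1, [0, 0, -120], 0]
    - [-0.1, [0, 0, -140], 0]
    - [-0.1, [0, 0, -140], 0]
    - [-0.1, [0, 0, -140], 0]

```text
t: 16.28
eef_pos: [0.4466, 0.0568, 0.287]
tcp_rot: [0.002, 0.604, 0.797, 0.0]
contact_force: [0.4, -0.4, 0.1]
width: 0.052
```

```bash
python3 m.py 16|head -1; python3 w.py 16; python3 - <<'E'
from h import *
from bench import camera
c=np.load('/tmp/w16.npz'); W=pts(c); z=W[...,2]; d=W[...,:2]-hinge; X=d@xc; Y=d@yc
for y0 in (.06,.1,.16,.18,.2,.218):
    m=(abs(Y-y0)<.003)&(z>.16)&(X<-.008)&(X>-.06)&(z<.2)
    print(y0,m.sum(),np.percentile(X[m],[2,50,98]).round(4),np.percentile(z[m],[2,50,98]).round(3)) if m.any() else 0
c=camera("side"); cv2.imwrite("pics/s16.png",cv2.resize(c["color"][90:270,200:400],None,fx=4,fy=3.3))
E
```

```text
16.3833 [0.446  0.0568 0.2854] 0.05215413698020378 tool F [[0.3, 0.1, -0.5], [-0.1, -0.5, 0.3]] j [-0.02  0.16  1.86 -0.    1.12 -0.29]
nose 165 [-0.03159368 -0.02515306 -0.01561081] 0.17266883701017702
z185-195 Y 0.13 0 0
z185-195 Y 0.15 0 0
z185-195 Y 0.17 0 0
z185-195 Y 0.185 0 0
0.06 57 [-0.0219 -0.0177 -0.0146] [0.16  0.175 0.176]
0.1 61 [-0.0229 -0.018  -0.0148] [0.166 0.175 0.177]
0.16 59 [-0.0228 -0.0179 -0.0152] [0.163 0.176 0.177]
0.18 60 [-0.0227 -0.0181 -0.0153] [0.162 0.175 0.176]
0.2 57 [-0.0227 -0.0184 -0.0155] [0.161 0.175 0.177]
0.218 104 [-0.0316 -0.0225 -0.0156] [0.161 0.173 0.177]
```

View pics/w16.png

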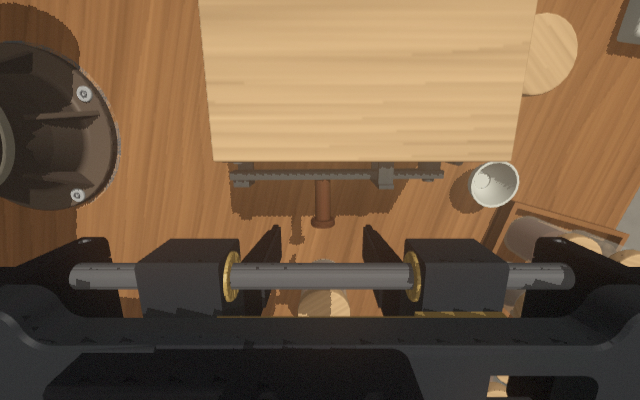

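View pics/s16.png

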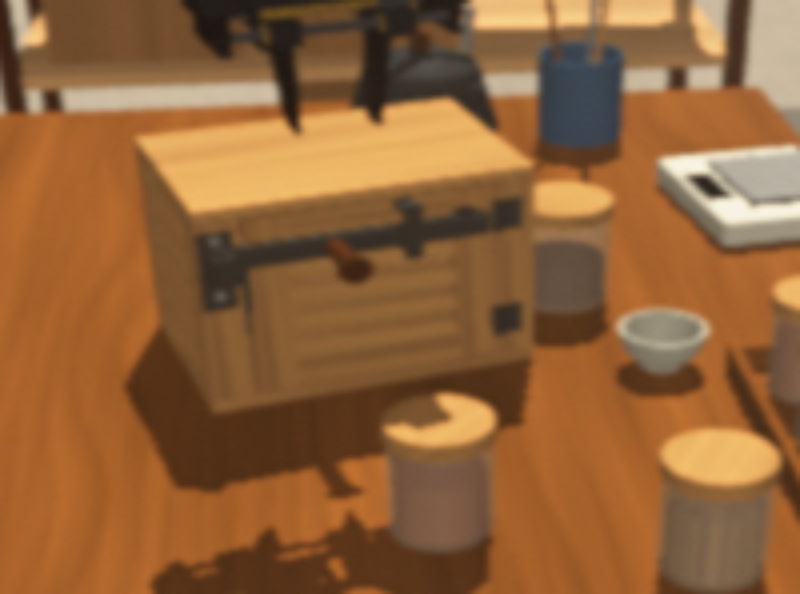

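The gate is shut and the bar level: its top reads 0.175–0.176 m along its whole length, and its end is seated behind the nose at (240,178) in the wrist view. The gripper is clear. I'll make one last stability check and then hand in.

>>> carry_out:
  commands:
    - [-0.1, [0, 0, 0], 0]
    - [-0.1, [0, 0, 0], 0]
    - [-0.1, [0, 0, 0], 0]
    - [-0.1, [0, 0, 0], 0]
    - [-0.1, [0, 0, 0], 0]
    - [-0.1, [0, 0, 0], 0]

```text
t: 16.98
eef_pos: [0.4461, 0.0568, 0.2852]
tcp_rot: [0.001, 0.604, 0.797, -0.001]
contact_force: [0.2, 0.2, 1.4]
width: 0.0525
```

```bash
python3 - <<'E'
from h import *
from bench import bot,camera
a=np.load('/tmp/w16.npz')["color"]; c=camera("wrist"); W=pts(c); z=W[...,2]; d=W[...,:2]-hinge; X=d@xc; Y=d@yc
for y0 in (.06,.16,.2):
    m=(abs(Y-y0)<.003)&(z>.16)&(X<-.008)&(X>-.06)&(z<.2); print(y0,np.median(X[m]).round(4),np.median(z[m]).round(4))
s0=np.load('/tmp/side0.npz')["color"].astype(int); s1=camera("side")["color"].astype(int)
d=abs(s1-s0).max(-1)>60; d[:215,:345]=0; print("changed px outside cupboard/arm",d.sum())
print(bot.get_state()["contact_force"],bot.get_state()["t"]); print(bot.close_job())
E
```

```text
0.06 -0.0176 0.175
0.16 -0.0184 0.1755
0.2 -0.0184 0.1755
changed px outside cupboard/arm 14989
[ 0.09754158 -0.0210895   1.40512357] 17.0833
the job is handed in; nothing more can be done
None
```

```bash
python3 - <<'E'
from h import *
from bench import camera
c=camera("side"); s0=np.load('/tmp/side0.npz'); 
W0=pts(s0);W1=pts(c)
d=(abs(c["color"].astype(int)-s0["color"]).max(-1)>60); d[:215,:345]=0
g=(abs(c["range_z"]-s0["range_z"])>.01); g[:215,:345]=0
ys,xs=np.nonzero(d); print(d.sum(),xs.min() if len(xs) else 0,xs.max(),ys.min(),ys.max(),"depth changed",g.sum())
print(np.argwhere(g)[::max(1,g.sum()//8)].tolist())
cv2.imwrite("pics/end.png",c["color"])
E
```

```text
the job is handed in; nothing more can be done
```

The gate is closed and latched, and I handed the job in at t = 17 s. I pinched the knob and lifted the bar about 0.15 rad. I then swung the gate in slowly against the damper to about 6.6 N at the knob, with no jump in force at the stop. With that push held, I lowered the bar behind the nose, eased off, let go and backed away.

**Latch:** While I eased off, the bar came up against the nose and held a pull of about 5 N. I estimate that put about 7 N on the nose, under the 13 N limit. After release and about 0.7 s of waiting, the bar was level: its top read 0.175–0.1755 m along its length. Its outer face was about 1 mm inside the nose's inner face, and the gripper was clear.

**Check that disagreed:** My last before/after comparison of the side picture flagged 14,989 changed pixels outside the masked cupboard and arm area. I couldn't look into it, because the camera was refused after hand-in. I suspect the arm's new position and its shadow.
- **Still in place:** In the side picture after release, jar a, the jar at (380,244) and the bowl near the hinge side stand at the same pixels as at the start, and jar b looks unmoved.
- **Not rechecked:** I did not recheck the spatula, mixing bowl or second bowl at the end, but the tool never came near them.

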